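# Close the truffle tub and offer the tasting dish

### The job

Close the truffle tub: press the loose red lid down until it is fully home and level all round. Then lift the white tasting dish straight up by one of its two handles and, in the air, turn it a quarter turn so that the free handle points straight across the table, away from you, for the baker opposite to take; keep the dish level and move smoothly so that the truffle stays in the middle, and do not touch the truffle or disturb the things on the table. Finish still holding the dish by the handle nearest you, level and still, with its underside about 15 cm above the table.

Things in the scene. Friction and masses are not known exactly. Their poses are not given: they have to be found in the camera images.
- tub: Clear round food tub full of chocolate truffles, which stays put on the table: 100 mm tall, with a white collar 128 mm across at the top. Origin at the centre of its underside, z up. A springy grey sealing bead lines the mouth. It may stand left or right of the robot's middle, with the dish on the other side
- lid_top (a point): Centre of the flat top face of the tub's red push-fit lid (disc 128 mm across and 6 mm thick, below it a plug 108 mm across and 12 mm deep; 60 g); z axis up through the lid. At the start it lies loose on the sealing bead, its top 115 mm above the table; fully home its top is 106 mm above the table. Takes roughly 8 to 15 N of push near its centre; pushed off-centre it cocks
- dish: White porcelain tasting dish, round, footed, 110 mm across and 28 mm tall, with two opposite flat tab handles along its x axis; about 220 g (180 to 290 g). Origin at the centre of its underside, z up. At the start it stands on the table with the handles roughly left and right (x axis along the table's y, within 20 degrees)
- dish_well (a point): Middle of the dish's shallow conical well, 14 mm above its underside; same axes as the dish. The well slopes up outwards at about 6 degrees to 25 mm radius, then 16 degrees to 46 mm, then a lip
- handle_a (a point): Middle of the tab handle on the dish's +x side, 72 mm from the dish's centre, 23.5 mm above its underside; axes as the dish. The tab is 22 mm wide (along dish y), 10 mm thick and stands out 34 mm beyond the dish's rim; free space below and beside it. It bears a firm grip (60 N and more)
- handle_b (a point): Middle of the like tab handle on the dish's -x side, 72 mm from the dish's centre, 23.5 mm above its underside; axes as the dish
- truffle: Loose hard-shelled chocolate ball, dark brown, 28 mm across, 14 g, that rolls easily, resting in the middle of the dish's well. Origin at its centre; its axes turn as it rolls
- across (a point): Unmarked fixed point on the table top, straight ahead of the robot, near the table's far side; its x axis points straight across the table away from the robot, y to the left, z up
- shaker: Bystander: metal flour shaker with a domed pierced top, 66 mm across, 90 mm tall, standing on the table. Origin under its centre
- spice_jar: Bystander: glass spice jar with a black cap and an orange band, 46 mm across, 95 mm tall, standing on the table. Origin under its centre
- scraper: Bystander: steel dough scraper with a wooden handle, 150 mm along its y, 95 mm along its x, 22 mm high, lying on the table. Origin under its centre

How it is judged:
By the outcome, as a careful person would: the job done as asked, in the order asked, and still so for the second after the job is handed in, while the arm keeps its last pose, push and grip.
It also fails if it takes over 58 s, if anything falls off the work surface, if the arm or the gripper's body presses on something with over 40 N, if the wrist force passes 120 N, or if a joint passes its speed limit or range.

### The arm

A 6-joint arm with a two-finger parallel gripper is mounted at the origin on the work surface. World frame = base frame: x ahead of the robot, y to its left, z up, the work surface at z = 0. Lengths are in m, angles in rad, forces in N, time in s.
With the tool pointing down it reaches from about 0.4 to 0.825 m from the base axis. Payload 7 kg.
Tool frame: the origin (TCP) lies midway between the tips of the shut fingers; the grasp point (between the pads) lies 19 mm behind it; z points along the fingers, x is the direction in which the jaws open and shut, and the axes are right-handed (so a half turn about z gives the same grasp; the last joint's range is limited). The gripper opens to 85 mm and grips with 20 to 120 N. Pads are 22 mm wide; open, the fingers measure 114 mm over their backs; the gripper's body (76 mm by 85 mm) begins 54 mm behind the grasp point. The pads swing forward as they close: fully open they stand 13 mm farther back than shut.
Start: joints at [-1.017, 0.359, 0.012, 0, -1.224, -0.288], TCP at [0.177, -0.651, 0.203] pointing down, gripper open.
Joint ranges: [-3.07, 3.07], [-1.43, 2.12], [-1.02, 1.25], [-3.03, 1.67], [-3.05, -0], [-3.03, 3.03]. Speed limits (rad/s): [2.39, 2.39, 3.01, 3.14, 3.14, 3.14].

### API

Orientations are given as a rotation vector (axis times angle).
In Python, from station import status, eyes, job gives the robot as it stands.
- The arm moves only by the shell command python3 -m pendant 'ROWS'. ROWS is JSON, a list of rows, each a list of 3 entries, a list of its own where there are three numbers: the shift along the tool's x, y, z in cm, then the turn about the tool's z in degrees, then the opening, from 0 (shut) to 1 (fully open). A call has 1 to 5 rows; each row is the pose to reach, as a shift and turn from the pose measured when the call began, along the tool's axes at that moment; what a row does not reach only later rows make up. A row lasts 1/12 s, in which the tool goes at most 41.7 mm and 7.16 degrees, less where a joint would pass 70% of its speed; a pose out of reach is approached as far as the arm can. A call with a gripper value outside its range is refused whole. The fingers move at their own pace and stop on an object; the grip force is fixed at half the most. Time passes only in rows, so rows that repeat a pose let the fingers close. It gives the time, the measured TCP pose, the force and the opening at its end, in the units of the state.
- status.read_state(): the state, without advancing time (a new reading comes with each control period).
- eyes.read_camera(name): name is "scene" or "side" or "wrist"; returns (picture, depth): 384x512x3 uint8, red, green, blue; 384x512 float32, m along the optical axis (not along the pixel's ray), 0 where there is no reading.
- eyes.calibration(name): a dict with "mtx" (3x3 intrinsics, pixels), "R" (3x3) and "t" (3): a world point X has camera coordinates R X + t. Camera axes: x right, y down, z forward; pixel columns grow to the right and rows downward; lengths in m; the calibration is good to about 2 mm. A picture is of the moment at which its call begins: read the wrist's pose just before it. calibration takes no time and is no camera call; for the wrist camera it gives the pose at the moment of the call.
- job.hand_in(): hands the job in, once; it reports no verdict.
The state is a dict: "time_s": time; "joints": joint angles; "dq": joint speeds; "joint_torque": joint torques, N m; "tcp_pos": TCP position; "tcp_rot": TCP orientation; "wrist_force": force on the tool from outside, world axes, zero at the start; "ft_torque": the same for the moment, N m; "width": finger opening in m.
Only numpy, scipy, OpenCV 4.12 (cv2) and the standard library are available. Lean on these libraries where they do the work, as an engineer would, in place of code of your own. Each camera call takes 0.05 s, during which the arm holds its last target.

## Working session

There is one attempt and no reset: what is moved stays moved. The work goes in short steps, Python scripts to look and compute and a shell command to move; the robot and the scene stay as the last step left them, time stands still between calls to the robot, and variables do not carry over. Pictures are saved under pics/ and viewed, and the job is handed in when it is done.

```bash
mkdir -p pics; ls
python3 - <<'E'
from station import status, eyes
import cv2,numpy as np
s=status.read_state();print(s)
for n in("scene","side"):
    p,d=eyes.read_camera(n);cv2.imwrite(f"pics/{n}0.png",p[:,:,::-1]);np.savez(f"{n}0.npz",p=p,d=d,**eyes.calibration(n))
E
```

```text
pics
{'time_s': 0.0, 'joints': array([-1.01689963e+00,  3.59395094e-01,  1.10470832e-02, -3.52322594e-04,
       -1.22409854e+00, -2.88128089e-01]), 'dq': array([ 0.00014222, -0.00049057,  0.00085722, -0.00151278,  0.00212476,
       -0.0003139 ]), 'joint_torque': array([ 1.29868400e-03, -5.83328640e+01,  2.93409348e+01,  6.93632439e+00,
       -6.13821874e-03,  1.86025284e-05]), 'tcp_pos': array([ 0.17713574, -0.65078716,  0.2018529 ]), 'tcp_rot': array([-1.90681521e+00, -2.49493769e+00, -1.40932282e-03]), 'wrist_force': array([ 0.06069014,  0.18140801, -0.16005547]), 'ft_torque': array([ 0.03244762, -0.02862718, -0.03378601]), 'width': 0.0853891896387215}
```

View pics/scene0.png

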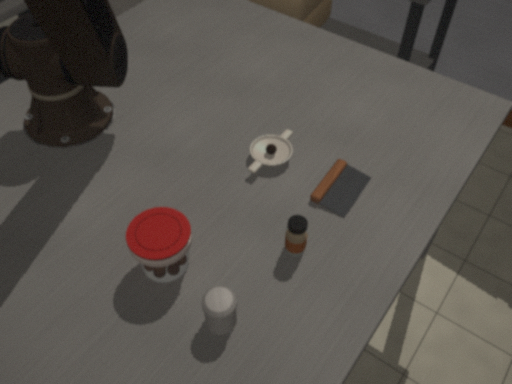

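View pics/side0.png

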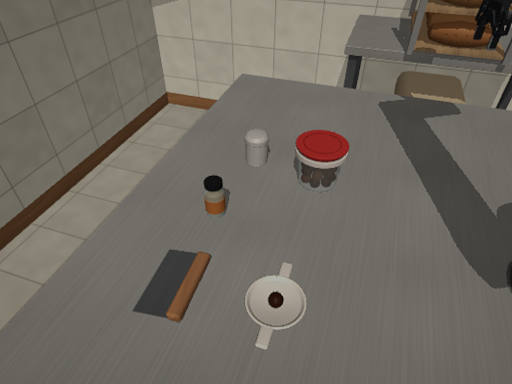

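The scene view shows the red lid near (159,235), the dish with its truffle at (271,150), the spice jar at (297,233), the shaker at (220,310) and the scraper at (340,188). The side view shows the lid at (322,147), the dish at (276,301) with handles at (286,270) and (265,338).

```bash
cat > h.py <<'E'
import numpy as np,cv2
from scipy.spatial.transform import Rotation as Ro
def cast(c,uv,z):
    uv=np.atleast_2d(np.asarray(uv,float)); K,R,t=c['mtx'],c['R'],c['t']
    d=np.c_[uv,np.ones(len(uv))]@np.linalg.inv(K).T@R; o=-R.T@t
    return o+d*((z-o[2])/d[:,2])[:,None]
def cloud(c,d):
    v,u=np.mgrid[:d.shape[0],:d.shape[1]]
    P=np.stack([u,v,np.ones_like(u)],-1)@np.linalg.inv(c['mtx']).T*d[...,None]
    return (P-c['t'])@c['R']
def biggest(m):
    n,l,s,ce=cv2.connectedComponentsWithStats(m.astype(np.uint8)); i=1+np.argmax(s[1:,4]); return l==i
def circ(P):
    A=np.c_[2*P[:,:2],np.ones(len(P))];x=np.linalg.lstsq(A,(P[:,:2]**2).sum(1),rcond=None)[0]
    return x[:2],np.sqrt(x[2]+x[0]**2+x[1]**2)
E
python3 - <<'E'
from h import *
for n in("scene","side"):
    f=dict(np.load(n+"0.npz"));p=f['p'].astype(int);d=f['d'];P=cloud(f,d)
    r,g,b=p[...,0],p[...,1],p[...,2]
    red=biggest((r>90)&(g<50)&(b<50))
    k=cv2.findContours(red.astype(np.uint8),0,1)[0][0][:,0]
    print(n,'lid plane115',circ(cast(f,k,0.115)), 'pts',P[red].mean(0),np.median(P[red][:,2]))
    ok=(d>0)
    # dish by height
    c0=np.array([271,151]) if n=="scene" else np.array([276,301])
    w=np.zeros(ok.shape,bool);w[c0[1]-50:c0[1]+50,c0[0]-45:c0[0]+45]=1
    br=w&(r+g+b>1.25*np.median((r+g+b)[w]))
    m=br&(P[...,2]>0.012)&(P[...,2]<0.06); m=biggest(m)
    Q=P[m];print('dish px',m.sum(),'z',np.percentile(Q[:,2],[5,50,95]))
    c=(Q[:,:2].min(0)+Q[:,:2].max(0))/2
    k=cv2.findContours(m.astype(np.uint8),0,1)[0][0][:,0]
    B=cast(f,k,0.0265)[:,:2]
    cc=cast(f,[c0],.027)[0,:2]
    for _ in range(6):
        rr=np.linalg.norm(B-cc,axis=1); cc,R=circ(B[rr<0.064]); 
    rr=np.linalg.norm(B-cc,axis=1)
    T=B[rr>0.066]; dv=T-cc; a=np.arctan2(dv[:,1],dv[:,0]); ang=np.angle(np.mean(np.exp(2j*a)))/2
    print('dish c',cc,R,'axis deg',np.degrees(ang),'max r',rr.max())
    tr=w&(r+g+b<90)&(np.hypot(*(np.mgrid[:384,:512]-c0[::-1,None,None]))<14)
    print('truffle',np.argwhere(biggest(tr)).mean(0)[::-1],cast(f,np.argwhere(biggest(tr)).mean(0)[::-1],.028))
    for nm,px in dict(scene=dict(jar=(297,222),shaker=(220,297),scraper=(329,180)),side=dict(jar=(214,184),shaker=(257,135),scraper=(190,285)))[n].items(): print(nm,P[px[1],px[0]])
E
```

```text
scene lid plane115 (array([ 0.53662284, -0.19566838]), np.float64(0.061212923056719035)) pts [ 0.53990552 -0.19879953  0.11857638] 0.11478723103154019
dish px 769 z [0.01485443 0.02059435 0.02899123]
dish c [0.53316891 0.1976793 ] 0.049879772746777774 axis deg -88.99767650261863 max r 0.08125437603280393
truffle [269.42857143 147.85714286] [[0.52774524 0.20346581 0.028     ]]
jar [0.73607245 0.00189073 0.09446992]
shaker [ 0.71590286 -0.22629476  0.09368955]
scraper [0.70283546 0.20400157 0.02129582]
side lid plane115 (array([ 0.5339729, -0.1883698]), np.float64(0.0637855438075525)) pts [ 0.53289201 -0.18232237  0.11730996] 0.11529411226803665
dish px 2376 z [0.01587583 0.0217988  0.02978269]
dish c [0.53287156 0.2027829 ] 0.05419568908310296 axis deg -89.07813951924659 max r 0.09032773009196662
truffle [275.43421053 299.36842105] [[0.53269111 0.20128076 0.028     ]]
jar [0.72787991 0.0147957  0.09705857]
shaker [ 0.70740004 -0.21665319  0.09012777]
scraper [0.69241396 0.21941869 0.02174296]
```

Run:
```python
from h import *
from station import status, eyes
s=status.read_state();c=eyes.calibration("wrist")
T=Ro.from_rotvec(s['tcp_rot']).as_matrix()
o=-c['R'].T@c['t'];print('cam in tool',T.T@(o-s['tcp_pos']),'\naxes in tool',T.T@c['R'].T,c['mtx'])
print(T)
print(T.T@(np.array([.535,-.193,.203])-s['tcp_pos']))
```

```text
cam in tool [-0.0005193  -0.08388534 -0.17116734] 
axes in tool [[ 9.99999535e-01  9.62235642e-04  6.97049155e-05]
 [-9.32709614e-04  9.45787031e-01  3.24786118e-01]
 [ 2.46594773e-04 -3.24786031e-01  9.45787488e-01]] [[334.64099663   0.         255.58993108]
 [  0.         334.64099663 188.86615741]
 [  0.           0.           1.        ]]
[[-2.62608089e-01  9.64902435e-01 -5.31941774e-04]
 [ 9.64901442e-01  2.62608586e-01  1.39229779e-03]
 [ 1.48312400e-03 -1.47642724e-04 -9.99998889e-01]]
[ 0.34781928  0.46550244 -0.00059322]
```

```bash
python3 -m pendant '[[[2,2.8,0],0,0],[[4.2,5.7,0],0,0],[[6.5,8.7,0],0,0],[[8.8,11.8,0],0,0],[[11.1,14.9,0],0,0]]'; python3 -m pendant '[[[2.3,3.1,0],0,0],[[4.6,6.2,0],0,0],[[6.9,9.2,0],0,0],[[9.2,12.3,0],0,0],[[11.5,15.3,0],0,0]]'
```

```text
time_s: 0.52
tcp_pos: [0.2922, -0.503, 0.2016]
tcp_rot: [-1.907, -2.494, -0.002]
wrist_force: [0.8, 0.1, 0.5]
width: 0.0256
time_s: 0.93
tcp_pos: [0.4104, -0.3502, 0.2017]
tcp_rot: [-1.907, -2.494, -0.002]
wrist_force: [1.4, -1.2, 0.3]
width: 0.0002
```

```bash
cat >> h.py <<'E'
def rel(s,p):
    T=Ro.from_rotvec(s['tcp_rot']).as_matrix(); return 100*T.T@(np.array(p)-s['tcp_pos'])
E
python3 - <<'E'
from h import *
from station import status
s=status.read_state();print(s['time_s'],s['tcp_pos'],s['width'],rel(s,[.535,-.193,.203]))
E
```

```text
0.9333 [ 0.41043451 -0.35015636  0.20171167] 0.00021465069757827464 [11.90504045 16.1375856  -0.10844253]
```

```bash
python3 -m pendant '[[[2.3,3.1,0],0,0],[[4.6,6.2,0],0,0],[[6.9,9.2,0],0,0],[[9.2,12.3,0],0,0],[[11,14.7,0],0,0]]'; python3 -m pendant '[[[0.9,1.4,0],0,0],[[0.9,1.4,0],0,0],[[0.9,1.4,0],0,0],[[0.9,1.4,0],0,0]]'
python3 - <<'E'
from h import *
from station import status, eyes
s=status.read_state();c=eyes.calibration("wrist");p,d=eyes.read_camera("wrist")
cv2.imwrite("pics/w1.png",p[:,:,::-1]);np.savez("w1.npz",p=p,d=d,**c)
print(s['time_s'],s['tcp_pos'],s['wrist_force'])
P=cloud(c,d);q=p.astype(int);red=biggest((q[...,0]>70)&(q[...,1]<60)&(q[...,2]<60))
k=cv2.findContours(red.astype(np.uint8),0,1)[0];k=max(k,key=len)[:,0]
k=k[(k[:,0]>2)&(k[:,0]<509)&(k[:,1]>2)&(k[:,1]<381)]
B=cast(c,k,.115);cc,R=circ(B)
for _ in range(5):
    r=np.linalg.norm(B[:,:2]-cc,axis=1); cc,R=circ(B[abs(r-R)<.004])
print(cc,R,rel(s,[*cc,.115]))
Q=P[red&(d>0)]; Q=Q[np.linalg.norm(Q[:,:2]-cc,axis=1)<.06]
A=np.c_[Q[:,:2]-cc,np.ones(len(Q))];print(np.linalg.lstsq(A,Q[:,2],rcond=None)[0])
E
```

```text
time_s: 1.35
tcp_pos: [0.5247, -0.2031, 0.2018]
tcp_rot: [-1.906, -2.495, -0.002]
wrist_force: [0.1, -0.6, 0.5]
width: 0.0003
time_s: 1.68
tcp_pos: [0.5354, -0.1907, 0.2014]
tcp_rot: [-1.905, -2.494, -0.001]
wrist_force: [0.3, -0.2, 0.6]
width: -0.0001
1.6833 [ 0.53539629 -0.19073306  0.20139543] [ 0.31802447 -0.15467903  0.63316881]
[ 0.53466853 -0.19532585] 0.06254500201154517 [-0.44918312 -0.17945735  8.63851603]
[-2.15403918e-03 -8.53301469e-05  1.15284207e-01]
```

View pics/w1.png

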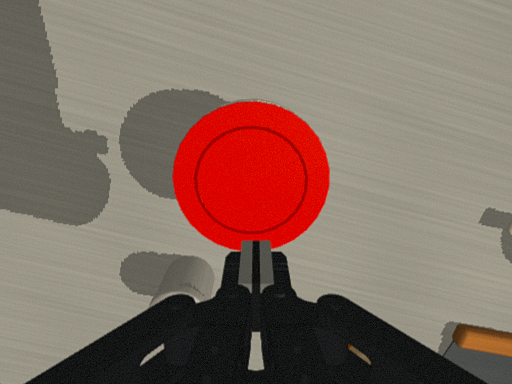

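The wrist view shows the lid as a circle centred near (251,177), with its inner ring centred near (251,179). The fingertips cover its lower rim at (256,243). I'll check the centre using the inner ring, where nothing is covered.

Run:
```python
from h import *
from station import status
s=status.read_state();f=dict(np.load("w1.npz"));p=f['p'].astype(int)
q=p[...,0].copy();red=(q>200)
m=(q<215)&(p[...,1]<60)&(p[...,0]>80)
v,u=np.nonzero(m);B=cast(f,np.c_[u,v],.115);r=np.linalg.norm(B[:,:2]-[.5347,-.195],axis=1)
S=B[(r>.038)&(r<.052)];print(len(S),circ(S),rel(s,[*circ(S)[0],.115]))
```

```text
1446 (array([ 0.53557355, -0.19506438]), np.float64(0.04464196081578083)) [-0.41586662 -0.0623003   8.65258358]
```

```bash
python3 -m pendant '[[[-0.2,-0.05,2],0,0],[[-0.43,-0.1,4.5],0,0],[[-0.43,-0.1,6.5],0,0],[[-0.43,-0.1,7.8],0,0],[[-0.43,-0.1,8.0],0,0]]'; python3 -m pendant '[[[0,0,0.2],0,0],[[0,0,0.4],0,0],[[0,0,0.5],0,0],[[0,0,0.6],0,0],[[0,0,0.7],0,0]]'
```

```text
time_s: 2.15
tcp_pos: [0.5328, -0.196, 0.1189]
tcp_rot: [-1.906, -2.489, 0.002]
wrist_force: [-0.9, -0.2, -1.2]
width: 0.0002
time_s: 2.57
tcp_pos: [0.5332, -0.1961, 0.1126]
tcp_rot: [-1.907, -2.49, 0.001]
wrist_force: [-0.8, 0.2, 0.8]
width: -0.0004
```

```bash
python3 -m pendant '[[[0,0.1,-0.4],0,0],[[0,0.3,-0.4],0,0],[[0,0.3,-0.2],0,0],[[0,0.3,0],0,0],[[0,0.3,0.1],0,0]]'; python3 -m pendant '[[[0,0,0.1],0,0],[[0,0,0.2],0,0],[[0,0,0.3],0,0],[[0,0,0.4],0,0],[[0,0,0.5],0,0]]'
```

```text
time_s: 2.98
tcp_pos: [0.5359, -0.1952, 0.1112]
tcp_rot: [-1.907, -2.489, 0.001]
wrist_force: [0.5, -0.4, 0.5]
width: 0.0001
time_s: 3.4
tcp_pos: [0.5359, -0.1952, 0.1061]
tcp_rot: [-1.907, -2.489, 0.001]
wrist_force: [-0.7, -1.0, -0.6]
width: -0.0002
```

```bash
cat > lid.py <<'E'
import sys
from h import *
from station import status, eyes
n=sys.argv[1]
s=status.read_state();print(s['time_s'],s['tcp_pos'],s['wrist_force'],s['ft_torque'])
for nm in("side","wrist"):
    c=eyes.calibration(nm);p,d=eyes.read_camera(nm);np.savez(f"{nm}{n}.npz",p=p,d=d,**c)
    im=p[:,:,::-1]
    if nm=="side": im=cv2.resize(im[90:210,250:410],None,fx=4,fy=4)
    cv2.imwrite(f"pics/{nm}{n}.png",im)
    P=cloud(c,d);q=p.astype(int);red=biggest((q[...,0]>90)&(q[...,1]<60)&(q[...,2]<60))&(d>0)
    Q=P[red];Q=Q[np.linalg.norm(Q[:,:2]-[.5356,-.1951],axis=1)<.058];Q=Q[abs(Q[:,2]-np.median(Q[:,2]))<.006]
    A=np.c_[Q[:,:2]-[.5356,-.1951],np.ones(len(Q))];print(nm,len(Q),np.linalg.lstsq(A,Q[:,2],rcond=None)[0])
E
python3 lid.py 2
```

```text
3.4 [ 0.53592043 -0.19516125  0.10612743] [-0.70451468 -0.97869562 -0.59530772] [-0.00477557 -0.05890308  0.00372973]
side 883 [-0.00147337  0.00238654  0.11535558]
wrist 26655 [-0.00119141 -0.00046106  0.11507795]
```

View pics/side2.png

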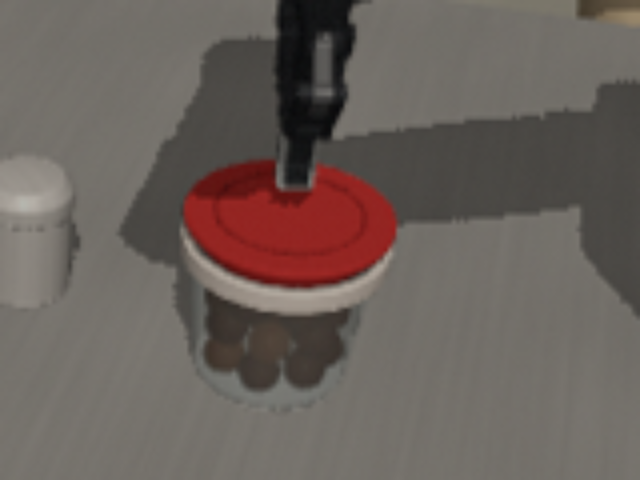

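View pics/wrist2.png

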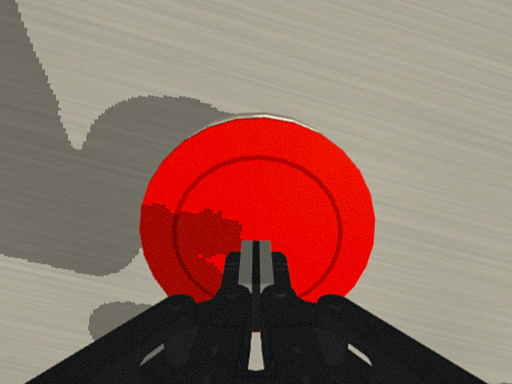

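Run:
```python
from h import *
from station import status
s=status.read_state();f=dict(np.load("wrist2.npz"));P=cloud(f,f['d'])
T=Ro.from_rotvec(s['tcp_rot']).as_matrix();
for v in range(232,290,4):
  for u in (248,264): print(v,u,f['d'][v,u].round(4),(P[v,u]).round(4),((P[v,u]-s['tcp_pos'])@T).round(4))
```

```text
232 248 0.179 [ 0.5333 -0.2006  0.1152] [-0.0045 -0.0039 -0.0092]
232 264 0.0 [ 0.4559 -0.2181  0.2774] [-0.0005 -0.0839 -0.1711]
236 248 0.1792 [ 0.5353 -0.2     0.1158] [-0.0045 -0.0018 -0.0098]
236 264 0.1802 [ 0.5335 -0.1916  0.1149] [ 0.0041 -0.0013 -0.0088]
240 248 0.1556 [ 0.5266 -0.2019  0.1377] [-0.004  -0.0108 -0.0316]
240 264 0.1555 [ 0.5246 -0.1948  0.1378] [ 0.0034 -0.0109 -0.0317]
244 248 0.1518 [ 0.5265 -0.2019  0.1416] [-0.0039 -0.0109 -0.0356]
244 264 0.1523 [ 0.5248 -0.1948  0.1413] [ 0.0033 -0.0107 -0.0352]
248 248 0.1473 [ 0.526  -0.2019  0.1463] [-0.0038 -0.0114 -0.0402]
248 264 0.1482 [ 0.5246 -0.195   0.1455] [ 0.0032 -0.011  -0.0394]
252 248 0.1441 [ 0.526  -0.2019  0.1497] [-0.0037 -0.0114 -0.0436]
252 264 0.1455 [ 0.5249 -0.195   0.1484] [ 0.0032 -0.0107 -0.0424]
256 248 0.142 [ 0.5266 -0.2017  0.1521] [-0.0037 -0.0108 -0.046 ]
256 264 0.1415 [ 0.5246 -0.1952  0.1525] [ 0.0031 -0.0111 -0.0464]
260 248 0.1379 [ 0.5261 -0.2018  0.1562] [-0.0036 -0.0114 -0.0501]
260 264 0.1378 [ 0.5243 -0.1954  0.1563] [ 0.003  -0.0114 -0.0503]
264 248 0.1353 [ 0.5262 -0.2017  
[... 200 characters left out ...]
 0.1613] [ 0.0029 -0.0108 -0.0553]
272 248 0.0 [ 0.4559 -0.2181  0.2774] [-0.0005 -0.0839 -0.1711]
272 264 0.1303 [ 0.5249 -0.1955  0.1644] [ 0.0028 -0.0109 -0.0583]
276 248 0.1281 [ 0.5267 -0.2014  0.1668] [-0.0034 -0.0107 -0.0607]
276 264 0.1276 [ 0.5248 -0.1956  0.1672] [ 0.0027 -0.011  -0.0612]
280 248 0.1253 [ 0.5265 -0.2014  0.1697] [-0.0033 -0.0109 -0.0636]
280 264 0.1234 [ 0.5239 -0.1959  0.1713] [ 0.0026 -0.012  -0.0652]
284 248 0.123 [ 0.5266 -0.2013  0.1721] [-0.0033 -0.0108 -0.0661]
284 264 0.1237 [ 0.5254 -0.1955  0.1716] [ 0.0026 -0.0105 -0.0655]
288 248 0.1232 [ 0.528  -0.201   0.1725] [-0.0033 -0.0094 -0.0664]
288 264 0.1193 [ 0.5242 -0.196   0.1758] [ 0.0025 -0.0117 -0.0697]
```

Run:
```python
from h import *
f=dict(np.load("side2.npz"));P=cloud(f,f['d'])
for v in range(118,146,2): print(v,f['d'][v,324].round(3),P[v,324].round(4),f['p'][v,324])
for z in (.106,.115,.137,.145):
  X=f['R']@np.array([.536,-.195,z])+f['t'];x=f['mtx']@X;print(z,x[:2]/x[2])
```

```text
118 0.764 [ 0.532  -0.1391  0.2112] [14 13 14]
120 0.773 [ 0.5321 -0.1454  0.2031] [14 15 15]
122 0.794 [ 0.5333 -0.1613  0.1896] [23 23 24]
124 0.796 [ 0.5326 -0.1607  0.185 ] [17 17 18]
126 0.82 [ 0.534  -0.1793  0.1696] [20 21 22]
128 0.824 [ 0.5335 -0.1801  0.164 ] [19 21 21]
130 0.834 [ 0.5335 -0.1866  0.1552] [24 24 25]
132 0.832 [ 0.5323 -0.1817  0.1528] [24 24 25]
134 0.838 [ 0.5319 -0.1841  0.1462] [26 26 28]
136 0.841 [ 0.5313 -0.1841  0.1409] [68 61 58]
138 0.885 [ 0.5343 -0.2192  0.1142] [98 19 16]
140 0.875 [ 0.5324 -0.2079  0.1156] [93 19 18]
142 0.866 [ 0.5306 -0.197   0.1168] [149  37  35]
144 0.862 [ 0.5291 -0.1902  0.1156] [149  39  35]
0.106 [321.05908142 145.8115029 ]
0.115 [321.51230021 142.66111475]
0.137 [322.6462494  134.77887303]
0.145 [323.06804612 131.84690417]
```

Both the wrist and side views put the real fingertips at about z = 0.137 while the reported TCP is 0.106. That means the tips sit about 31 mm behind the stated TCP. From here I'll go by the images and the contact force.

```bash
python3 -m pendant '[[[0,0,0.5],0,0],[[0,0,1.0],0,0],[[0,0,1.4],0,0],[[0,0,1.6],0,0],[[0,0,1.7],0,0]]'; python3 -m pendant '[[[0,0,0.1],0,0],[[0,0,0.2],0,0],[[0,0,0.3],0,0],[[0,0,0.4],0,0],[[0,0,0.5],0,0]]'
```

```text
time_s: 3.92
tcp_pos: [0.5354, -0.1951, 0.0883]
tcp_rot: [-1.906, -2.488, 0.002]
wrist_force: [-0.4, -0.2, -0.6]
width: -0.0001
time_s: 4.33
tcp_pos: [0.5358, -0.1952, 0.0842]
tcp_rot: [-1.906, -2.49, 0.001]
wrist_force: [-2.1, 1.5, 5.0]
width: -0.0001
```

```bash
for i in 1; do python3 -m pendant '[[[0,0,0.1],0,0],[[0,0,0.2],0,0],[[0,0,0.3],0,0],[[0,0,0.4],0,0],[[0,0,0.5],0,0]]'; done; python3 -m pendant '[[[0,0,0.1],0,0],[[0,0,0.2],0,0],[[0,0,0.3],0,0],[[0,0,0.3],0,0]]'; python3 lid.py 3
```

```text
time_s: 4.75
tcp_pos: [0.536, -0.1953, 0.0794]
tcp_rot: [-1.907, -2.49, 0.001]
wrist_force: [-0.3, 0.7, 4.3]
width: 0.0001
time_s: 5.08
tcp_pos: [0.5362, -0.1955, 0.0776]
tcp_rot: [-1.906, -2.491, 0.001]
wrist_force: [-4.2, 1.6, 15.4]
width: 0.0002
5.0833 [ 0.53621787 -0.19547426  0.07755592] [-4.23761277  1.63599876 15.43043615] [ 0.71997023  1.77484433 -0.05204626]
side 817 [-0.00032334  0.0002987   0.10623738]
wrist 29103 [-0.00098629 -0.00074731  0.1059676 ]
```

```bash
python3 -m pendant '[[[0,0,0.1],0,0],[[0,0,0.2],0,0],[[0,0,0.2],0,0]]'
```

```text
time_s: 5.43
tcp_pos: [0.5363, -0.1955, 0.0775]
tcp_rot: [-1.906, -2.493, 0.001]
wrist_force: [-8.8, 4.5, 22.0]
width: 0.0002
```

```bash
python3 -m pendant '[[[0,0,-0.3],0,0],[[0,0,-1],0,0],[[0,0,-3],0,0],[[0,0,-6],0,0],[[0,0,-9.5],0,0]]'; python3 -m pendant '[[[0,0,-2],0,0],[[0,0,-3],0,0],[[0,0,-3],0,0]]'; python3 lid.py 4
python3 - <<'E'
from h import *
from station import status
s=status.read_state();print(s['joints'],rel(s,[.533,.13,.2]))
E
```

```text
time_s: 5.85
tcp_pos: [0.5353, -0.1955, 0.1718]
tcp_rot: [-1.904, -2.49, 0.004]
wrist_force: [0.4, 0.2, 0.4]
width: 0.0
time_s: 6.1
tcp_pos: [0.5369, -0.1957, 0.2041]
tcp_rot: [-1.906, -2.492, 0.001]
wrist_force: [0.1, -1.2, 0.2]
width: 0.0001
6.1 [ 0.53687962 -0.19569131  0.20414237] [ 0.14279456 -1.15363281  0.15816858] [-0.02218207 -0.09073322  0.02029487]
side 982 [0.00049045 0.00136021 0.10625617]
wrist 14360 [-0.00108119 -0.00060708  0.10593196]
[-0.00859316  0.19334835 -0.21957733 -0.00305967 -1.16589949 -1.29648452] [31.45078821  8.30078877  0.17826177]
```

View pics/side4.png

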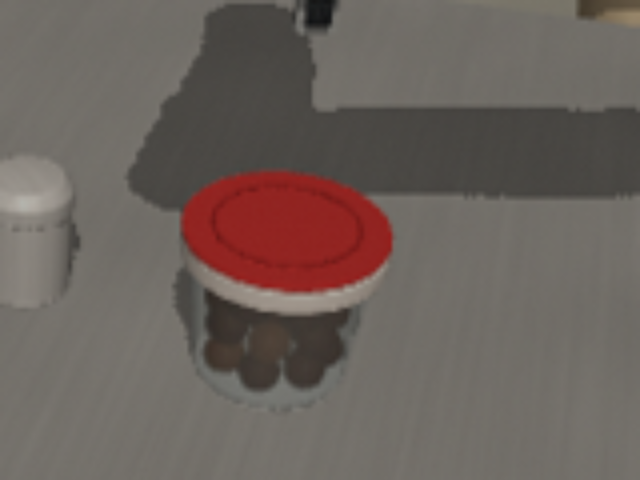

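```bash
python3 -m pendant '[[[2,0.5,0],-5,0],[[5,1.3,0],-12,0.3],[[8.2,2.1,0],-19,0.6],[[11.4,3,0],-26,0.6],[[14.6,3.9,0],-33,0.6]]'
python3 - <<'E'
from h import *
from station import status
s=status.read_state();print(s['joints'],rel(s,[.533,.11,.2]), np.degrees(np.arctan2(*Ro.from_rotvec(s['tcp_rot']).as_matrix()[[1,0],0])))
E
```

```text
time_s: 6.62
tcp_pos: [0.5333, -0.043, 0.1991]
tcp_rot: [-1.11, -2.927, 0.003]
wrist_force: [-0.6, 0.2, -0.2]
width: 0.0481
[ 0.28175885  0.13877064 -0.28984093 -0.00604735 -1.15238274 -1.00449908] [10.17031932 11.42981791 -0.05054443] 138.4459981495051
```

```bash
python3 -m pendant '[[[2,2.2,0],-7,0.6],[[4.3,4.8,0],-14,0.6],[[6.6,7.4,0],-21,0.6],[[8.9,10,0],-28,0.6],[[10.1,11.4,0],-35,0.6]]'; python3 -m pendant '[[[0,0,0],-5.5,0.6],[[0,0,0],-5.5,0.6],[[0,0,0],-5.5,0.6]]'
cat > dish.py <<'E'
import sys
from h import *
from station import status, eyes
n=sys.argv[1];zr=float(sys.argv[2]) if len(sys.argv)>2 else 0
s=status.read_state();T=Ro.from_rotvec(s['tcp_rot']).as_matrix();c=eyes.calibration("wrist");p,d=eyes.read_camera("wrist")
np.savez(f"wd{n}.npz",p=p,d=d,**c);cv2.imwrite(f"pics/wd{n}.png",p[:,:,::-1])
print(s['time_s'],s['tcp_pos'],'yaw',np.degrees(np.arctan2(T[1,0],T[0,0])),s['wrist_force'],s['width'],s['joints'][5])
P=cloud(c,d);q=p.astype(int);
w=(d>0)&(P[...,2]>zr+.010)&(P[...,2]<zr+.034)&(q.min(-1)>70)&(q.max(-1)-q.min(-1)<60)&(np.linalg.norm(P[...,:2]-[.533,.2],axis=-1)<.12)
m=biggest(w)
# rim: contour cast at rim height
k=max(cv2.findContours(m.astype(np.uint8),0,1)[0],key=len)[:,0]
B=cast(c,k,zr+.0275)[:,:2];cc=np.array([.533,.2]) if not len(sys.argv)>3 else np.array(eval(sys.argv[3]))
for _ in range(10):
    r=np.linalg.norm(B-cc,axis=1);cc,R=circ(B[(r<.060)&(r>.045)])
r=np.linalg.norm(B-cc,axis=1)
print('dish',cc,R)
v,u=np.nonzero(m);H=cast(c,np.c_[u,v],zr+.0285)[:,:2]-cc;rr=np.linalg.norm(H,axis=1)
H=H[(rr>.064)&(rr<.086)]
a=np.degrees(np.arctan2(H[:,1],H[:,0]))
ref=np.median(a)
for nm in (0,180):
    da=(a-ref-nm+180)%360-180;g=abs(da)<40
    if g.sum()>20: print('handle',(ref+nm+da[g].mean())%360,g.sum(),H[g].mean(0)+cc)
tr=(q.max(-1)<70)&(q[...,0]>=q[...,2]);B2=np.argwhere(tr)[:,::-1];X=cast(c,B2,zr+.028)[:,:2];g=np.linalg.norm(X-cc,axis=1)<.04
print('truffle off',X[g].mean(0)-cc,g.sum())
E
python3 dish.py 1
```

```text
time_s: 7.03
tcp_pos: [0.5323, 0.1119, 0.1974]
tcp_rot: [-0.167, -3.123, -0.001]
wrist_force: [0.6, -0.4, 0.4]
width: 0.0515
time_s: 7.28
tcp_pos: [0.5314, 0.1118, 0.1956]
tcp_rot: [-0.021, -3.125, -0.0]
wrist_force: [0.4, -0.8, 0.5]
width: 0.0511
7.2833 [0.53137354 0.11181828 0.19558387] yaw 179.2147806405289 [ 0.36349842 -0.81539635  0.4553745 ] 0.05111873371675467 -0.5708391695498558
dish [0.53295416 0.20004384] 0.05427551366498342
handle 271.00244296703863 411 [0.53427017 0.12527698]
handle 90.89602739161916 283 [0.5317923  0.27449181]
truffle off [-0.0001905   0.00093535] 438
```

View pics/wd1.png

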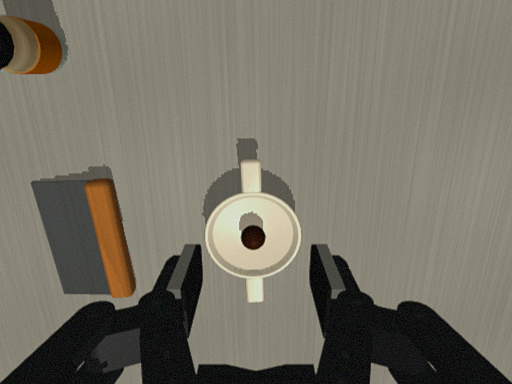

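The wrist view shows the dish centred near (253,234), the near handle at (255,290), the far handle at (251,176) and the truffle at (253,237). Both fingers straddle the near handle's column. The tool tilt looks about 1° off, so I'll check it after settling.

```bash
python3 -m pendant '[[[0,0,0],-0.9,0.6],[[0,0,0],-1.8,0.6],[[0,0,0],-1.8,0.6]]'
cat > st.py <<'E'
from h import *
from station import status
s=status.read_state();T=Ro.from_rotvec(s['tcp_rot']).as_matrix()
print(s['time_s'],'p',s['tcp_pos'].round(4),'tilt z',T[:,2].round(4),'yaw',np.degrees(np.arctan2(T[1,0],T[0,0])).round(2),'J',s['joints'].round(3),'F',s['wrist_force'].round(1),s['width'].round(4))
E
python3 st.py
```

```text
time_s: 7.58
tcp_pos: [0.5316, 0.1107, 0.1959]
tcp_rot: [0.025, -3.125, -0.001]
wrist_force: [-0.4, 0.4, 0.2]
width: 0.051Traceback (most recent call last):
  File "st.py", line 4, in <module>
    print(s['time_s'],'p',s['tcp_pos'].round(4),'tilt z',T[:,2].round(4),'yaw',np.degrees(np.arctan2(T[1,0],T[0,0])).round(2),'J',s['joints'].round(3),'F',s['wrist_force'].round(1),s['width'].round(4))
                                                                                                                                                                                     ^^^^^^^^^^^^^^^^
AttributeError: 'float' object has no attribute 'round'
```

```bash
sed -i "s/,s\['width'\].round(4)/,round(float(s['width']),4)/" st.py; python3 st.py; python3 -m pendant '[[[0,0,0],7,0.6],[[0,0,0],14,0.6],[[0,0,0],21,0.6],[[0,0,0],28,0.6],[[0,0,0],35,0.6]]';python3 st.py;  python3 -m pendant '[[[0,0,0],0,0.6],[[0,0,0],0,0.6]]';python3 st.py
```

```text
7.5833 p [0.5316 0.1107 0.1959] tilt z [-1.640e-02  3.000e-04 -9.999e-01] yaw -179.09 J [ 0.559  0.158 -0.273 -0.01  -1.154 -0.539] F [-0.4  0.4  0.2] 0.051
time_s: 8.0
tcp_pos: [0.5317, 0.1102, 0.196]
tcp_rot: [-0.928, -2.985, 0.007]
wrist_force: [0.1, -0.7, -0.4]
width: 0.051
8.0 p [0.5317 0.1102 0.196 ] tilt z [-1.610e-02  5.000e-04 -9.999e-01] yaw 145.47 J [ 0.558  0.157 -0.273 -0.01  -1.154 -1.157] F [ 0.1 -0.7 -0.4] 0.051
time_s: 8.17
tcp_pos: [0.5318, 0.1098, 0.1962]
tcp_rot: [-0.925, -2.986, 0.006]
wrist_force: [-0.4, -0.3, -1.8]
width: 0.0513
8.1667 p [0.5318 0.1098 0.1962] tilt z [-1.580e-02  7.000e-04 -9.999e-01] yaw 145.59 J [ 0.558  0.157 -0.273 -0.01  -1.154 -1.154] F [-0.4 -0.3 -1.8] 0.0513
```

```bash
python3 -m pendant '[[[-2,-3,0],-7,0.6],[[-4.2,-6.2,0],-14,0.6],[[-6.4,-9.4,0],-21,0.6],[[-8.6,-12.6,0],-28,0.6],[[-10.8,-15.8,0],-34,0.6]]';python3 st.py;  python3 -m pendant '[[[0,0,0],0,0.6],[[0,0,0],0,0.6]]';python3 st.py
```

```text
time_s: 8.58
tcp_pos: [0.5315, -0.0773, 0.1963]
tcp_rot: [-0.018, -3.126, -0.001]
wrist_force: [0.5, 0.5, 0.1]
width: 0.0511
8.5833 p [ 0.5315 -0.0773  0.1963] tilt z [-1.520e-02  8.000e-04 -9.999e-01] yaw 179.34 J [ 0.217  0.147 -0.288 -0.004 -1.151 -0.227] F [0.5 0.5 0.1] 0.0511
time_s: 8.75
tcp_pos: [0.5311, -0.0795, 0.1963]
tcp_rot: [-0.018, -3.126, -0.001]
wrist_force: [-0.4, 0.8, -1.0]
width: 0.051
8.75 p [ 0.5311 -0.0795  0.1963] tilt z [-1.520e-02  8.000e-04 -9.999e-01] yaw 179.35 J [ 0.213  0.147 -0.288 -0.004 -1.151 -0.223] F [-0.4  0.8 -1. ] 0.051
```

```bash
python3 -m pendant '[[[0,3,0],7,0.6],[[0,6.5,0],14,0.6],[[0,10,0],21,0.6],[[0,13.5,0],28,0.6],[[0,17,0],35,0.6]]';python3 st.py;  python3 -m pendant '[[[0,0,0],0,0.6],[[0,0,0],0,0.6]]';python3 st.py
```

```text
time_s: 9.17
tcp_pos: [0.5327, 0.0922, 0.1967]
tcp_rot: [-0.955, -2.978, 0.005]
wrist_force: [0.7, -0.3, 1.1]
width: 0.0514
9.1667 p [0.5327 0.0922 0.1967] tilt z [-0.0147  0.0012 -0.9999] yaw 144.44 J [ 0.527  0.152 -0.278 -0.009 -1.153 -1.144] F [ 0.7 -0.3  1.1] 0.0514
time_s: 9.33
tcp_pos: [0.5325, 0.0949, 0.1967]
tcp_rot: [-0.947, -2.98, 0.005]
wrist_force: [0.7, 0.1, 0.3]
width: 0.0513
9.3333 p [0.5325 0.0949 0.1967] tilt z [-0.0147  0.0013 -0.9999] yaw 144.73 J [ 0.532  0.152 -0.278 -0.009 -1.152 -1.144] F [0.7 0.1 0.3] 0.0513
```

```bash
python3 -m pendant '[[[3.2,-2.3,0],-7,0.6],[[6.4,-4.6,0],-14,0.6],[[9.6,-6.9,0],-21,0.6]]';python3 st.py;  python3 -m pendant '[[[0,0,0],-7,0.6],[[0,0,0],-14,0.6]]';python3 st.py; python3 -m pendant '[[[-3,0,0],0,0.6],[[-6,0,0],0,0.6],[[-8.5,0,0],0,0.6],[[-10.5,0,0],0,0.6],[[-11.5,0,0],0,0.6]]';python3 st.py
```

```text
time_s: 9.58
tcp_pos: [0.4128, 0.0933, 0.1974]
tcp_rot: [-0.376, -3.103, 0.003]
wrist_force: [-0.3, 1.3, 0.8]
width: 0.0513
9.5833 p [0.4128 0.0933 0.1974] tilt z [-1.630e-02  1.000e-04 -9.999e-01] yaw 166.18 J [ 0.682 -0.056 -0.498 -0.011 -1.141 -0.918] F [-0.3  1.3  0.8] 0.0513
time_s: 9.75
tcp_pos: [0.411, 0.0927, 0.1981]
tcp_rot: [0.018, -3.127, -0.003]
wrist_force: [0.3, 1.2, 1.7]
width: 0.0514
9.75 p [0.411  0.0927 0.1981] tilt z [-0.0148  0.0015 -0.9999] yaw -179.35 J [ 0.683 -0.062 -0.501 -0.012 -1.142 -0.667] F [0.3 1.2 1.7] 0.0514
time_s: 10.17
tcp_pos: [0.5278, 0.0934, 0.1959]
tcp_rot: [0.02, -3.126, -0.002]
wrist_force: [0.1, 0.1, 0.0]
width: 0.0509
10.1667 p [0.5278 0.0934 0.1959] tilt z [-0.0151  0.001  -0.9999] yaw -179.27 J [ 0.534  0.145 -0.289 -0.009 -1.15  -0.518] F [0.1 0.1 0. ] 0.0509
```

Run:
```python
from h import *
from station import status
s=status.read_state();print(rel(s,[.5334,.127,.06]))
```

```text
[-0.81093237  3.33635676 13.58759581]
```

```bash
python3 -m pendant '[[[-0.3,1.4,1.5],-0.1,0.6],[[-0.6,2.6,4],-0.2,0.6],[[-0.8,3.3,7],-0.3,0.6],[[-0.8,3.3,9.2],-0.3,0.6],[[-0.8,3.3,10.2],-0.3,0.6]]'; python3 -m pendant '[[[0,0,0.4],0,0.6],[[0,0,0.5],0,0.6]]'; python3 st.py; python3 dish.py 2
python3 - <<'E'
from h import *
from station import status
s=status.read_state();f=dict(np.load("wd2.npz"));P=cloud(f,f['d']);T=Ro.from_rotvec(s['tcp_rot']).as_matrix()
L=(P-s['tcp_pos'])@T; m=(f['d']>0)&(abs(L[...,1])<.02)&(abs(L[...,0])<.06)&(L[...,2]<-.02)&(f['p'].max(-1)<140)
for sg in(-1,1):
    k=m&(L[...,0]*sg>0.015)&(L[...,2]>-.07);Q=L[k];print(len(Q),np.percentile(Q,[1,50,99],axis=0).round(4))
E
```

```text
time_s: 10.58
tcp_pos: [0.5317, 0.1257, 0.0909]
tcp_rot: [0.03, -3.122, 0.001]
wrist_force: [-0.4, -0.8, -0.8]
width: 0.0514
time_s: 10.75
tcp_pos: [0.5308, 0.125, 0.0853]
tcp_rot: [0.031, -3.12, 0.003]
wrist_force: [0.3, 0.8, -0.4]
width: 0.0512
10.75 p [0.5308 0.125  0.0853] tilt z [-0.0209 -0.0018 -0.9998] yaw -178.85 J [ 0.583  0.268 -0.408 -0.013 -0.913 -0.555] F [ 0.3  0.8 -0.4] 0.0512
10.75 [0.53080329 0.12503308 0.08530286] yaw -178.85457993267863 [ 0.29200907  0.83278643 -0.3595417 ] 0.051200103546498385 -0.5550543053742788
dish [0.53348119 0.20037809] 0.05351513096588627
handle 270.51286562432904 845 [0.53413986 0.12545125]
handle 91.12755954631805 477 [0.53199779 0.27463351]
truffle off [0.00083767 0.00075318] 961
2336 [[-0.0385 -0.0125 -0.0695]
 [-0.0265 -0.008  -0.0559]
 [-0.0249  0.0095 -0.0323]]
2320 [[ 0.0259 -0.0126 -0.0693]
 [ 0.0274 -0.0081 -0.0558]
 [ 0.0393  0.0096 -0.0325]]
```

View pics/wd2.png

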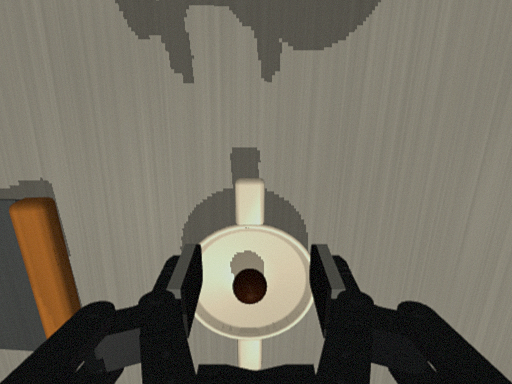

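The dish is at (250,280), the near handle at (249,352) and the truffle at (249,286), and the jaws straddle the handle's column. The tool tilt grew to 1.2° during the quick descent. I'll try a quick ascent, then come down slowly with a settle at the end.

```bash
python3 -m pendant '[[[0,0,-4],0,0.6],[[0,0,-8],0,0.6],[[0,0,-12],0,0.6]]'; python3 st.py; python3 -m pendant '[[[0,0,0],0,0.6],[[0,0,0],0,0.6]]'; python3 st.py; python3 -m pendant '[[[0,0,2],0,0.6],[[0,0,4],0,0.6],[[0,0,5],0,0.6],[[0,0,5],0,0.6],[[0,0,5],0,0.6]]';python3 st.py
```

```text
time_s: 11.05
tcp_pos: [0.534, 0.1251, 0.2094]
tcp_rot: [0.032, -3.123, 0.001]
wrist_force: [0.9, 0.8, 0.1]
width: 0.0511
11.05 p [0.534  0.1251 0.2094] tilt z [-1.800e-02 -9.000e-04 -9.998e-01] yaw -178.84 J [ 0.58   0.158 -0.24  -0.01  -1.188 -0.556] F [0.9 0.8 0.1] 0.0511
time_s: 11.22
tcp_pos: [0.5362, 0.1258, 0.2149]
tcp_rot: [0.032, -3.132, -0.006]
wrist_force: [-0.0, -0.0, -1.4]
width: 0.0516
11.2167 p [0.5362 0.1258 0.2149] tilt z [-0.0096  0.0034 -0.9999] yaw -178.81 J [ 0.58   0.152 -0.235 -0.009 -1.189 -0.556] F [-0.  -0.  -1.4] 0.0516
time_s: 11.63
tcp_pos: [0.5356, 0.1257, 0.165]
tcp_rot: [0.033, -3.131, -0.004]
wrist_force: [-0.3, -0.2, 0.5]
width: 0.0511
11.6333 p [0.5356 0.1257 0.165 ] tilt z [-0.0103  0.0026 -0.9999] yaw -178.8 J [ 0.58   0.189 -0.309 -0.009 -1.08  -0.555] F [-0.3 -0.2  0.5] 0.0511
```

```bash
python3 -m pendant '[[[0,0,-4],0,0.6],[[0,0,-8],0,0.6],[[0,0,-12],0,0.6]]';  python3 -m pendant '[[[0,0,0],0,0.6],[[0,0,0],0,0.6]]'; python3 st.py; python3 -m pendant '[[[0,0,2],0,0.6],[[0,0,5],0,0.6],[[0,0,7],0,0.6],[[0,0,7],0,0.6],[[0,0,7],0,0.6]]';python3 st.py
```

```text
time_s: 11.88
tcp_pos: [0.5369, 0.125, 0.2877]
tcp_rot: [0.033, -3.132, -0.003]
wrist_force: [1.3, 1.7, -0.1]
width: 0.0515
time_s: 12.05
tcp_pos: [0.5387, 0.1256, 0.2924]
tcp_rot: [0.034, -3.138, -0.008]
wrist_force: [0.2, -0.2, -1.2]
width: 0.0516
12.05 p [0.5387 0.1256 0.2924] tilt z [-0.003   0.0052 -1.    ] yaw -178.77 J [ 0.579  0.112 -0.108 -0.006 -1.35  -0.556] F [ 0.2 -0.2 -1.2] 0.0516
time_s: 12.47
tcp_pos: [0.538, 0.1255, 0.2219]
tcp_rot: [0.034, -3.137, -0.006]
wrist_force: [0.4, -0.3, 0.7]
width: 0.0514
12.4667 p [0.538  0.1255 0.2219] tilt z [-0.0049  0.0035 -1.    ] yaw -178.76 J [ 0.579  0.148 -0.226 -0.006 -1.2   -0.556] F [ 0.4 -0.3  0.7] 0.0514
```

```bash
python3 -m pendant '[[[0.1,0,2],0.1,0.6],[[0.2,0.1,5],0.2,0.6],[[0.3,0.1,7.5],0.3,0.6],[[0.35,0.15,8.5],0.3,0.6],[[0.35,0.15,8.5],0.3,0.6]]';python3 -m pendant '[[[0,0,2],0,0.6],[[0,0,4.5],0,0.6],[[0,0,6],0,0.6],[[0,0,6],0,0.6],[[0,0,6],0,0.6]]';python3 st.py;python3 dish.py 3
python3 - <<'E'
from h import *
from station import status
s=status.read_state();print(rel(s,[.5342,.127,-.026]))
E
```

```text
time_s: 12.88
tcp_pos: [0.5335, 0.1269, 0.1361]
tcp_rot: [0.026, -3.134, -0.003]
wrist_force: [-0.7, 0.4, 0.2]
width: 0.0511
time_s: 13.3
tcp_pos: [0.5342, 0.1274, 0.0777]
tcp_rot: [0.027, -3.136, -0.003]
wrist_force: [0.1, 1.1, 0.9]
width: 0.0512
13.3 p [0.5342 0.1274 0.0777] tilt z [-0.0059  0.0019 -1.    ] yaw -179.01 J [ 0.587  0.273 -0.424 -0.006 -0.877 -0.566] F [0.1 1.1 0.9] 0.0512
13.3 [0.53422873 0.12743137 0.07765571] yaw -179.0137519227245 [0.08217324 1.08126875 0.86338071] 0.05116035443062249 -0.5658318514896953
dish [0.53311357 0.2005711 ] 0.05327007552416647
handle 270.93804420153464 898 [0.53434995 0.12570287]
handle 90.9346142493141 397 [0.53191872 0.27270446]
truffle off [-0.0001326   0.00063855] 988
[ 9.70096525e-04 -9.86879092e-02  1.04243946e+01]
```

View pics/wd3.png

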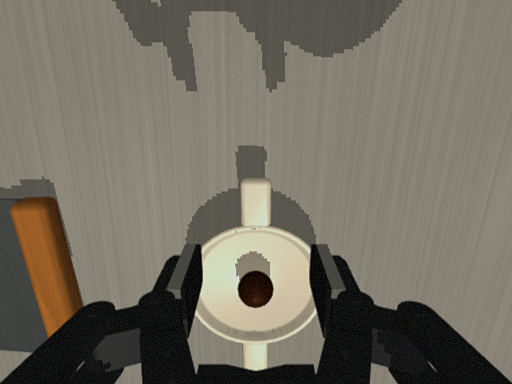

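The dish (255,284), the far handle (256,203) and the near handle (256,356) all lie on the jaws' midline. I'm going down in two settled steps.

```bash
python3 -m pendant '[[[0,0,2],0,0.6],[[0,0,4.5],0,0.6],[[0,0,6],0,0.6],[[0,-0.05,7],0,0.6],[[0,-0.05,7],0,0.6]]';python3 -m pendant '[[[0,0,0.8],0,0.6],[[0,0,1.6],0,0.6],[[0,0,2.2],0,0.6],[[0,0,2.5],0,0.6],[[0,0,2.5],0,0.6]]';python3 st.py
```

```text
time_s: 13.77
tcp_pos: [0.5344, 0.1273, 0.0079]
tcp_rot: [0.027, -3.136, -0.004]
wrist_force: [0.3, -0.5, 0.6]
width: 0.0509
time_s: 14.18
tcp_pos: [0.534, 0.1272, -0.0176]
tcp_rot: [0.027, -3.135, -0.003]
wrist_force: [-0.1, 1.0, 0.3]
width: 0.0513
14.1833 p [ 0.534   0.1272 -0.0176] tilt z [-0.0061  0.0016 -1.    ] yaw -179.0 J [ 0.587  0.402 -0.513 -0.008 -0.66  -0.564] F [-0.1  1.   0.3] 0.0513
```

```bash
python3 -m pendant '[[[0,0,0.3],0,0.6],[[0,0,0.6],0,0.6],[[0,0,0.7],0,0.6],[[0,0,0.7],0,0.6]]';python3 st.py
python3 - <<'E'
from station import eyes
import cv2
p,d=eyes.read_camera("side");cv2.imwrite("pics/s5.png",cv2.resize(p[200:360,200:360,::-1],None,fx=3.5,fy=3.5))
p,d=eyes.read_camera("wrist");cv2.imwrite("pics/w5.png",p[:,:,::-1])
E
```

```text
time_s: 14.52
tcp_pos: [0.5338, 0.1271, -0.0249]
tcp_rot: [0.027, -3.135, -0.002]
wrist_force: [0.8, 0.6, -0.5]
width: 0.0516
14.5167 p [ 0.5338  0.1271 -0.0249] tilt z [-0.0065  0.0015 -1.    ] yaw -179.01 J [ 0.587  0.413 -0.519 -0.008 -0.644 -0.563] F [ 0.8  0.6 -0.5] 0.0516
```

View pics/s5.png

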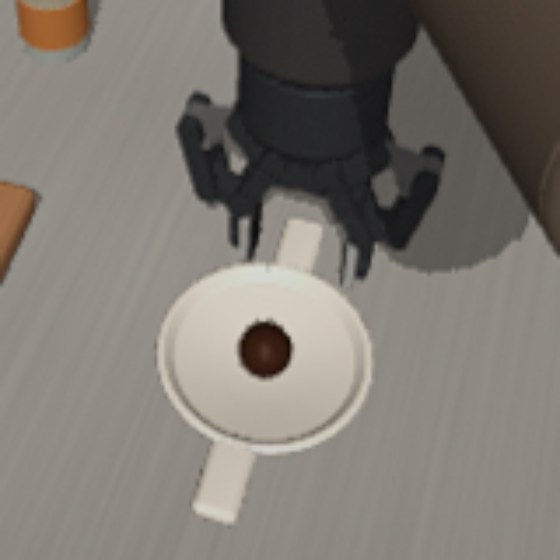

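View pics/w5.png

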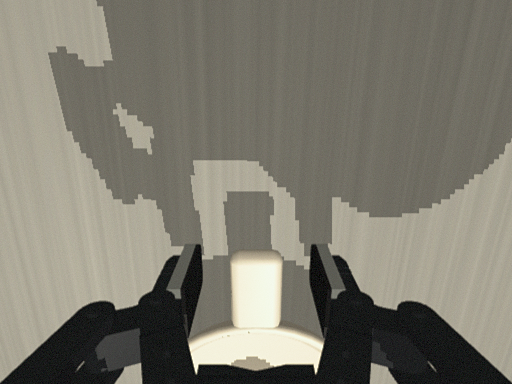

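The side view shows the jaws straddling the handle near (300,245), with the truffle centred at (265,350). The wrist view shows that handle, at (257,290), centred between the two pads. I'm closing the gripper.

```bash
python3 -m pendant '[[[0,0,0],0,0.4],[[0,0,0],0,0.3],[[0,0,0],0,0.2],[[0,0,0],0,0.1],[[0,0,0],0,0]]';python3 -m pendant '[[[0,0,0],0,0],[[0,0,0],0,0],[[0,0,0],0,0]]';python3 st.py
python3 - <<'E'
from station import eyes
import cv2
p,d=eyes.read_camera("side");cv2.imwrite("pics/s6.png",cv2.resize(p[200:360,200:360,::-1],None,fx=3.5,fy=3.5))
E
```

```text
time_s: 15.03
tcp_pos: [0.5341, 0.1273, -0.0244]
tcp_rot: [0.027, -3.136, -0.003]
wrist_force: [-0.9, -1.4, 2.0]
width: 0.0211
time_s: 15.28
tcp_pos: [0.5342, 0.1273, -0.0243]
tcp_rot: [0.027, -3.136, -0.003]
wrist_force: [-0.3, -1.0, 2.1]
width: 0.0209
15.2833 p [ 0.5342  0.1273 -0.0243] tilt z [-0.0056  0.0018 -1.    ] yaw -179.0 J [ 0.587  0.412 -0.518 -0.008 -0.644 -0.563] F [-0.3 -1.   2.1] 0.0209
```

View pics/s6.png

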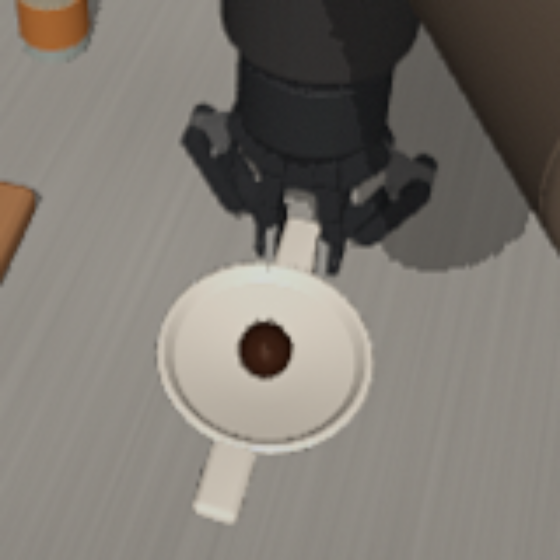

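```bash
python3 -m pendant '[[[0,0,-0.1],0,0],[[0,0,-0.3],0,0],[[0,0,-0.6],0,0],[[0,0,-0.8],0,0],[[0,0,-0.9],0,0]]';python3 -m pendant '[[[0,0,-0.2],0,0],[[0,0,-0.6],0,0],[[0,0,-1.1],0,0],[[0,0,-1.4],0,0],[[0,0,-1.5],0,0]]';python3 st.py
python3 - <<'E'
from station import eyes
import cv2
p,d=eyes.read_camera("side");cv2.imwrite("pics/s7.png",cv2.resize(p[200:360,200:360,::-1],None,fx=3.5,fy=3.5))
E
```

```text
time_s: 15.75
tcp_pos: [0.5342, 0.1273, -0.015]
tcp_rot: [0.027, -3.136, -0.003]
wrist_force: [0.7, -0.2, -1.8]
width: 0.0211
time_s: 16.17
tcp_pos: [0.5348, 0.1275, 0.0009]
tcp_rot: [0.027, -3.137, -0.004]
wrist_force: [-0.5, 0.5, -2.0]
width: 0.0211
16.1667 p [0.5348 0.1275 0.0009] tilt z [-0.0044  0.0025 -1.    ] yaw -179.0 J [ 0.587  0.374 -0.499 -0.007 -0.7   -0.564] F [-0.5  0.5 -2. ] 0.0211
```

View pics/s7.png

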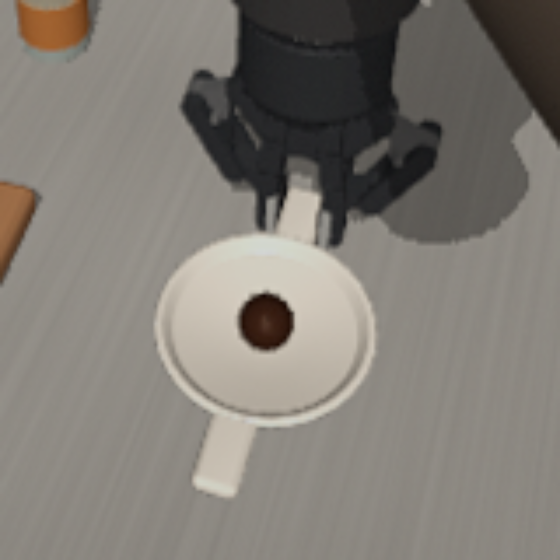

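The dish is 25 mm up, held by its handle, and the truffle is still centred at (266,321). I'm carrying on with the lift.

```bash
python3 -m pendant '[[[0,0,-0.3],0,0],[[0,0,-1],0,0],[[0,0,-1.9],0,0],[[0,0,-2.6],0,0],[[0,0,-2.9],0,0]]';python3 -m pendant '[[[0,0,-0.3],0,0],[[0,0,-1],0,0],[[0,0,-1.9],0,0],[[0,0,-2.6],0,0],[[0,0,-2.9],0,0]]';python3 -m pendant '[[[0,0,-0.3],0,0],[[0,0,-1],0,0],[[0,0,-1.9],0,0],[[0,0,-2.6],0,0],[[0,0,-2.9],0,0]]';python3 -m pendant '[[[0,0,-0.3],0,0],[[0,0,-1],0,0],[[0,0,-1.9],0,0],[[0,0,-2.6],0,0],[[0,0,-2.9],0,0]]';python3 st.py; python3 dish.py 5 .143
```

```text
time_s: 16.63
tcp_pos: [0.5357, 0.1278, 0.0314]
tcp_rot: [0.028, -3.139, -0.006]
wrist_force: [-0.2, -0.9, -1.1]
width: 0.021
time_s: 17.05
tcp_pos: [0.5364, 0.1281, 0.0619]
tcp_rot: [0.028, -3.14, -0.007]
wrist_force: [1.0, 0.0, -2.1]
width: 0.0208
time_s: 17.47
tcp_pos: [0.5372, 0.1283, 0.0925]
tcp_rot: [-0.029, 3.141, 0.008]
wrist_force: [-0.0, -0.3, -2.1]
width: 0.0209
time_s: 17.88
tcp_pos: [0.5378, 0.1284, 0.123]
tcp_rot: [-0.029, 3.139, 0.009]
wrist_force: [-0.5, 1.0, -2.3]
width: 0.0211
17.8833 p [0.5378 0.1284 0.123 ] tilt z [ 0.0023  0.0057 -1.    ] yaw -178.95 J [ 0.586  0.224 -0.371 -0.004 -0.971 -0.565] F [-0.5  1.  -2.3] 0.0211
17.8833 [0.53780332 0.12840104 0.12301979] yaw -178.94632512099577 [-0.45934131  0.97496572 -2.29245022] 0.021130835597349344 -0.5651080636497827
dish [0. 0.] 0.0
truffle off [nan nan] 0
  return _methods._mean(a, axis=axis, dtype=dtype,
  ret = ret.dtype.type(ret / rcount)
dish.py:26: RuntimeWarning: Mean of empty slice.
  print('truffle off',X[g].mean(0)-cc,g.sum())
  ret = um.true_divide(
```

View pics/wd5.png

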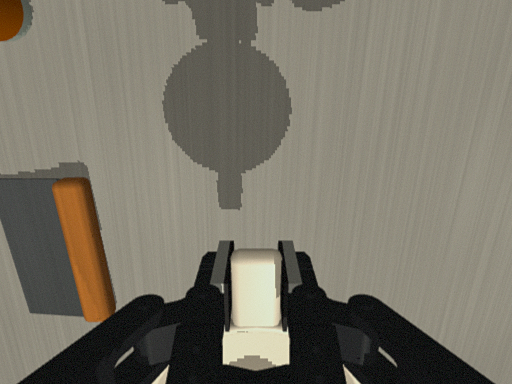

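The wrist view shows the gripped handle at (256,288) but not the bowl, so I'll track the dish with the fixed cameras. Next is the turn about the dish's own centre, which is 7.3 cm along tool y. That keeps the truffle from being swung around.

```bash
python3 -m pendant '[[[0.19,0,0],1.5,0],[[0.57,0.02,0],4.5,0],[[1.08,0.08,0],8.5,0],[[1.46,0.15,0],11.5,0],[[1.58,0.17,0],12.5,0]]';python3 st.py;python3 -m pendant '[[[0.19,0,0],1.5,0],[[0.57,0.02,0],4.5,0],[[1.08,0.08,0],8.5,0],[[1.46,0.15,0],11.5,0],[[1.58,0.17,0],12.5,0]]';python3 st.py
python3 - <<'E'
from h import *
from station import eyes,status
s=status.read_state();T=Ro.from_rotvec(s['tcp_rot']).as_matrix();print('C',s['tcp_pos']+.073*T[:,1])
p,d=eyes.read_camera("side");cv2.imwrite("pics/s8.png",cv2.resize(p[160:360,180:380,::-1],None,fx=3,fy=3))
E
```

```text
time_s: 18.35
tcp_pos: [0.5214, 0.1298, 0.1229]
tcp_rot: [0.317, 3.124, 0.009]
wrist_force: [-0.7, 0.7, -2.2]
width: 0.0207
18.35 p [0.5214 0.1298 0.1229] tilt z [ 0.0021  0.0059 -1.    ] yaw 168.41 J [ 0.606  0.199 -0.404 -0.004 -0.962 -0.806] F [-0.7  0.7 -2.2] 0.0207
time_s: 18.77
tcp_pos: [0.5058, 0.1347, 0.1228]
tcp_rot: [0.658, 3.071, 0.009]
wrist_force: [-0.3, -0.1, -1.8]
width: 0.0208
18.7667 p [0.5058 0.1347 0.1228] tilt z [ 0.0017  0.0058 -1.    ] yaw 155.82 J [ 0.632  0.178 -0.433 -0.004 -0.956 -1.052] F [-0.3 -0.1 -1.8] 0.0208
C [0.53573588 0.20125787 0.12325182]
```

View pics/s8.png

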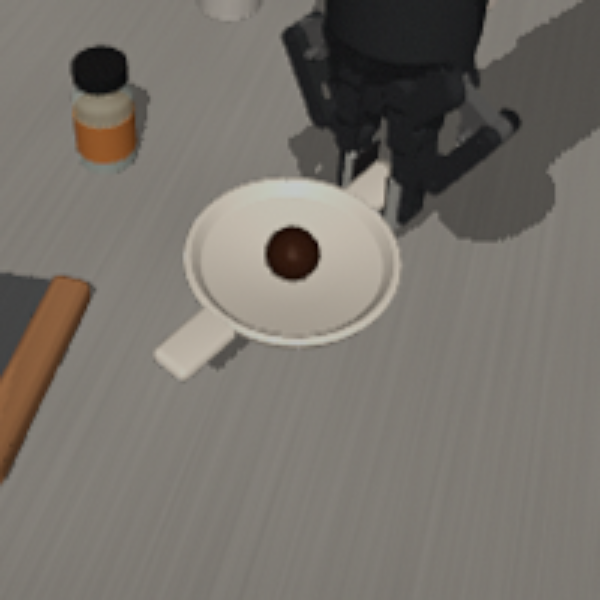

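The side view shows the dish at (293,255) with the truffle still in the middle, and the turn is going in the right direction. I'm carrying on.

```bash
python3 -m pendant '[[[0.19,0,0],1.5,0],[[0.57,0.02,0],4.5,0],[[1.08,0.08,0],8.5,0],[[1.46,0.15,0],11.5,0],[[1.58,0.17,0],12.5,0]]';python3 -m pendant '[[[0.19,0,0],1.5,0],[[0.57,0.02,0],4.5,0],[[1.08,0.08,0],8.5,0],[[1.46,0.15,0],11.5,0],[[1.58,0.17,0],12.5,0]]';python3 -m pendant '[[[0.19,0,0],1.5,0],[[0.57,0.02,0],4.5,0],[[1.08,0.08,0],8.5,0],[[1.46,0.15,0],11.5,0],[[1.58,0.17,0],12.5,0]]';python3 -m pendant '[[[0.19,0,0],1.5,0],[[0.57,0.02,0],4.5,0],[[1.08,0.08,0],8.5,0],[[1.46,0.15,0],11.5,0],[[1.58,0.17,0],12.5,0]]';python3 st.py
python3 - <<'E'
from h import *
from station import eyes,status
s=status.read_state();T=Ro.from_rotvec(s['tcp_rot']).as_matrix();print('C',s['tcp_pos']+.073*T[:,1])
E
```

```text
time_s: 19.23
tcp_pos: [0.4921, 0.1428, 0.1229]
tcp_rot: [-0.988, -2.982, -0.01]
wrist_force: [-0.0, -0.6, -2.3]
width: 0.0211
time_s: 19.65
tcp_pos: [0.4804, 0.1538, 0.1229]
tcp_rot: [-1.306, -2.856, -0.01]
wrist_force: [0.1, -0.8, -1.8]
width: 0.0205
time_s: 20.07
tcp_pos: [0.4714, 0.1671, 0.123]
tcp_rot: [-1.609, -2.697, -0.009]
wrist_force: [0.4, 0.1, -2.1]
width: 0.0209
time_s: 20.48
tcp_pos: [0.4655, 0.1821, 0.1231]
tcp_rot: [-1.892, -2.506, -0.009]
wrist_force: [0.8, -0.1, -1.8]
width: 0.0208
20.4833 p [0.4655 0.1821 0.1231] tilt z [ 0.0019  0.006  -1.    ] yaw 105.9 J [ 0.764  0.138 -0.481 -0.004 -0.946 -2.055] F [ 0.8 -0.1 -1.8] 0.0208
C [0.53574664 0.20209758 0.1233033 ]
```

```bash
python3 -m pendant '[[[0.19,0,0],1.5,0],[[0.57,0.02,0],4.5,0],[[1.08,0.08,0],8.5,0],[[1.46,0.15,0],11.5,0],[[1.58,0.17,0],12.5,0]]';python3 -m pendant '[[[0.1,0,0],0.8,0],[[0.25,0.01,-0.1],2,0],[[0.35,0.01,-0.2],2.8,0],[[0.38,0.01,-0.25],3.1,0],[[0.38,0.01,-0.25],3.1,0]]';python3 st.py
cat > fin.py <<'E'
import sys
from h import *
from station import eyes,status
n=sys.argv[1]
for nm in("scene","side"):
    c=eyes.calibration(nm);p,d=eyes.read_camera(nm);np.savez(f"{nm}f{n}.npz",p=p,d=d,**c);P=cloud(c,d);q=p.astype(int)
    cv2.imwrite(f"pics/{nm}f{n}.png",cv2.resize(p[100:340,150:450,::-1] if nm=="side" else p[60:260,150:400,::-1],None,fx=2.5,fy=2.5))
    m=biggest((d>0)&(P[...,2]>.14)&(P[...,2]<.20)&(q.min(-1)>(70 if nm=="scene" else 90))&(np.linalg.norm(P[...,:2]-[.536,.2],axis=-1)<.12))
    k=max(cv2.findContours(m.astype(np.uint8),0,1)[0],key=len)[:,0]
    B=cast(c,k,.1775)[:,:2];cc=np.array([.536,.202])
    for _ in range(10):
        r=np.linalg.norm(B-cc,axis=1);cc,R=circ(B[(r<.061)&(r>.045)])
    v,u=np.nonzero(m);H=cast(c,np.c_[u,v],.178)[:,:2]-cc;rr=np.linalg.norm(H,axis=1);H=H[(rr>.062)&(H[:,0]>0)]
    print(nm,'dish',cc,R,'free handle deg',np.degrees(np.arctan2(*H.mean(0)[::-1])),len(H))
    Q=P[m];rQ=np.linalg.norm(Q[:,:2]-cc,axis=1)
    for lab,g in(('rim',(rQ>.046)&(rQ<.055)),('handle',(rQ>.062)&(Q[:,0]>cc[0]))):
        G=Q[g]; print(lab,len(G),'z med',np.median(G[:,2]))
        if lab=='rim':
            A=np.c_[G[:,:2]-cc,np.ones(len(G))];x=np.linalg.lstsq(A,G[:,2],rcond=None)[0];e=abs(G[:,2]-A@x);h=e<np.percentile(e,80);print('  plane',np.linalg.lstsq(A[h],G[h,2],rcond=None)[0])
    t=(q.max(-1)<75)&(q[...,0]>q[...,2]+4);X=cast(c,np.argwhere(t)[:,::-1],.178)[:,:2];g=np.linalg.norm(X-cc,axis=1)<.035
    print('truffle off',X[g].mean(0)-cc,g.sum())
E
python3 fin.py 1
```

```text
time_s: 20.9
tcp_pos: [0.4631, 0.198, 0.1231]
tcp_rot: [-2.152, -2.285, -0.009]
wrist_force: [0.3, -0.2, -1.7]
width: 0.0208
time_s: 21.32
tcp_pos: [0.4631, 0.2019, 0.1259]
tcp_rot: [-2.213, -2.226, -0.01]
wrist_force: [-0.4, 0.0, -1.2]
width: 0.0208
21.3167 p [0.4631 0.2019 0.1259] tilt z [ 0.0022  0.0064 -1.    ] yaw 90.35 J [ 0.798  0.143 -0.468 -0.003 -0.954 -2.361] F [-0.4  0.  -1.2] 0.0208
scene dish [0.53992996 0.19850618] 0.055735988161689544 free handle deg -1.7850726753131283 103
rim 429 z med 0.17489638697271206
  plane [ 0.00938888 -0.02295436  0.17520804]
handle 97 z med 0.17568249771015157
truffle off [-0.00217819  0.00266687] 91
side dish [0.5364014  0.20452346] 0.05478033202208868 free handle deg 2.6957632154031557 205
rim 1040 z med 0.17681486323321127
  plane [-0.01395018  0.01808709  0.17672063]
handle 207 z med 0.17731683837470405
truffle off [ 0.00029384 -0.00219827] 242
```

View pics/sidef1.png

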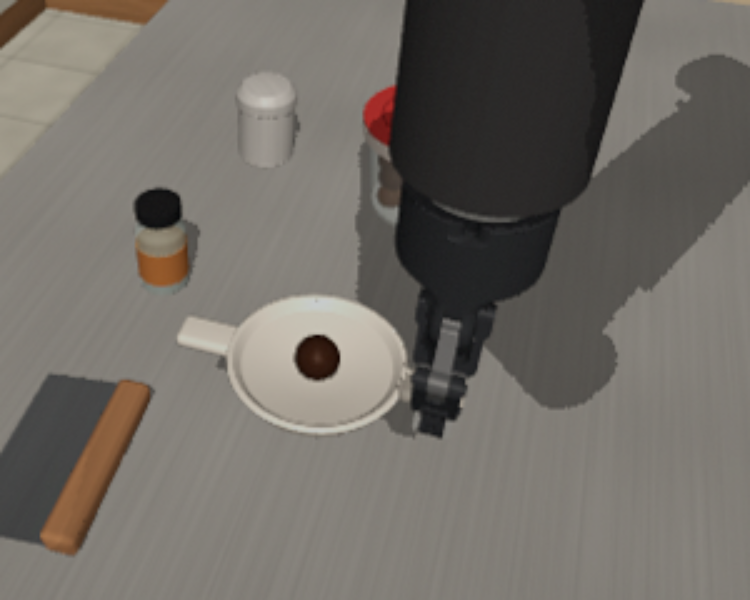

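View pics/scenef1.png

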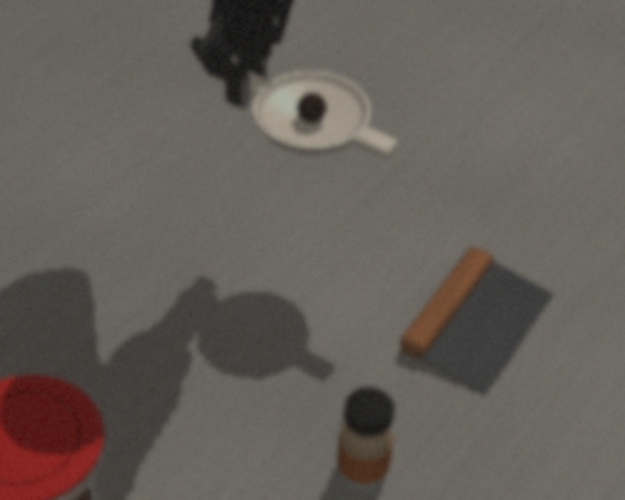

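Both views show the dish level with the truffle in its middle, at (318,357) in the side crop and (312,108) in the scene crop. The free handle points away from the robot. I'll make a final 0.3° trim and let it settle.

```bash
python3 -m pendant '[[[0.02,0,-0.02],0.2,0],[[0.04,0,-0.04],0.4,0],[[0.04,0,-0.04],0.4,0],[[0.04,0,-0.04],0.4,0],[[0.04,0,-0.04],0.4,0]]';python3 -m pendant '[[[0,0,0],0,0],[[0,0,0],0,0],[[0,0,0],0,0],[[0,0,0],0,0],[[0,0,0],0,0]]';python3 st.py;python3 fin.py 2
python3 - <<'E'
from h import *
f=dict(np.load("scenef2.npz"));P=cloud(f,f['d']);p=f['p'].astype(int)
m=biggest((p[...,0]>60)&(p[...,1]<40)&(p[...,2]<40))&(f['d']>0);Q=P[m];A=np.c_[Q[:,:2]-[.536,-.195],np.ones(len(Q))];g=np.linalg.norm(A[:,:2],axis=1)<.056
print('lid',np.linalg.lstsq(A[g],Q[g,2],rcond=None)[0],g.sum())
for a in("scene0","scenef2"):
    f=dict(np.load(a+".npz"));P=cloud(f,f['d'])
    print(a,P[222,297].round(3),P[297,220].round(3),P[180,329].round(3))
E
```

```text
time_s: 21.83
tcp_pos: [0.4629, 0.2021, 0.1261]
tcp_rot: [-2.22, -2.219, -0.009]
wrist_force: [-0.4, 0.7, -1.7]
width: 0.0204
time_s: 22.25
tcp_pos: [0.4629, 0.2021, 0.1261]
tcp_rot: [-2.22, -2.219, -0.009]
wrist_force: [0.5, -0.3, -1.2]
width: 0.0207
22.25 p [0.4629 0.2021 0.1261] tilt z [ 0.002   0.0062 -1.    ] yaw 89.97 J [ 0.799  0.143 -0.467 -0.004 -0.954 -2.368] F [ 0.5 -0.3 -1.2] 0.0207
scene dish [0.53964874 0.19833156] 0.05579375354496865 free handle deg -2.0335786566959517 103
rim 438 z med 0.1752782044070105
  plane [ 0.01182435 -0.02571482  0.17551506]
handle 97 z med 0.17608824862055225
truffle off [-0.00210027  0.00317738] 91
side dish [0.53644044 0.20416576] 0.05475957732891488 free handle deg 2.219889017211397 202
rim 1039 z med 0.17722503655110025
  plane [-0.01407027  0.01546779  0.17705948]
handle 203 z med 0.17735002775079178
truffle off [ 0.00016363 -0.0023466 ] 241
lid [0.00033008 0.00138751 0.1058198 ] 1949
scene0 [0.736 0.002 0.094] [ 0.716 -0.226  0.094] [0.703 0.204 0.021]
scenef2 [ 0.737 -0.     0.098] [ 0.714 -0.225  0.09 ] [0.704 0.202 0.024]
```

```bash
python3 -c "
from station import job
print(job.hand_in())"
```

```text
the job is handed in; nothing more can be done
None
```

I pressed the lid home, then lifted the dish by its right-hand handle and turned it a quarter turn about its own centre. I handed the job in at about 22 s with the arm still holding the dish; no verdict is given.

**Last checks**
- **Lid:** its top measured 0.106 m all round, with a slope under 0.1°. It met a firm stop at about 22 N of push.
- **Dish:** the underside is about 0.150 m above the table. Tool tilt is about 0.4°, and the grip was steady at 21 mm.
- **Truffle:** it stayed within about 2–4 mm of the well's middle in both fixed views, which is within their error.
- **Other things on the table:** the jar, shaker and scraper read the same as at the start, within 2–4 mm.

**Disagreements**
- **Fingertips:** the real tips sit about 31 mm behind the stated TCP. Both the cameras and the contact with the lid showed this, so I worked from the images and the contact force.
- **Free handle direction:** the scene camera gave −2.0° and the side camera +2.2°. Their mean, about 0°, agrees with the tool's yaw of 90.0°.
- **Dish level:** the tilts the two cameras gave for the rim were about 1° to 1.6° and opposite in sign. I took that as noise around level.

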